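Bolt down the bag sealer's cover

ROBOT

A 7-joint arm with a two-finger parallel gripper is mounted at the origin on the work surface. World frame = base frame: x ahead of the robot, y to its left, z up, the work surface at z = 0. Lengths are in m, angles in rad, forces in N, time in s.
With the tool pointing down it reaches from about 0.425 to 0.875 m from the base axis. Payload 4.7 kg.
Tool frame: the origin (TCP) lies at the very end of the fingers, on their centre line; the grasp point (between the pads) lies 19 mm behind it; z points along the fingers, y is the line along which they close (so a half turn about z gives the same grasp; the last joint's range is limited). The gripper opens to 87 mm and grips with 3 to 60 N. Pads are 19 mm wide; open, the fingers measure 117 mm over their backs; the gripper's body (75 mm by 190 mm) begins 51 mm behind the grasp point.
Start: joints at [1.343, 0.321, -0.07, 1.45, 0.023, 1.371, -0.057], TCP at [0.156, -0.631, 0.223] pointing down, gripper open.
Joint ranges: [-2.86, 2.86], [-0.3, 2.09], [-1.38, 1.24], [0.06, 2.45], [-1.56, 4.7], [0.09, 2.05], [-2.69, 2.69]. Speed limits (rad/s): [2.57, 2.57, 3.14, 3.14, 3.14, 3.14, 3.14].

INTERFACE

Orientations are given as a rotation vector (axis times angle).
In Python, from bench import get_state, get_image, get_calibration, close_job gives the robot as it stands.
- The arm moves only by the shell command python3 -m crank 'ROWS' [FORCE]. ROWS is JSON, a list of rows, each a list of 5 numbers: the opening, from 0 (shut) to 1 (fully open), then the shift along the world's x, y, z in units of 0.2 m (1.0 is 0.2 m), then the turn about the world's z in units of 2 pi rad (1.0 is 2 pi rad). A call has 1 to 5 rows; each row is the pose to reach, as a shift and turn from the pose commanded when the call began, turning the shorter way round; what a row does not reach only later rows make up. A row lasts 1/8 s, in which the tool goes at most 62.5 mm and 10.7 degrees, less where a joint would pass 70% of its speed; a pose out of reach is approached as far as the arm can. A call with a number of a shift or a turn outside -1 to 1 is refused whole. A call with a gripper value outside its range is refused whole. The fingers move at their own pace and stop on an object; FORCE is the grip in N (left out, the last holds). Time passes only in rows, so rows that repeat a pose let the fingers close. It gives the time, the measured TCP pose, the force, the opening and the grip force at its end, in the units of the state.
- get_state(): the state, without advancing time (a new reading comes with each control period).
- get_image(name): name is "scene" or "top" or "wrist"; returns the picture (480x640x3 uint8, red, green, blue); there is no depth.
- get_calibration(name): a dict with "fovy" (degrees; the focal length in pixels is half the picture's height over the tangent of half this angle, whatever the lens; pixels are square), "cx", "cy" (the principal point, pixels), "R" (3x3) and "t" (3): a world point X has camera coordinates R X + t. Camera axes: x right, y down, z forward; pixel columns grow to the right and rows downward; lengths in m; the calibration is good to about 2 mm. A picture is of the moment at which its call begins: read the wrist's pose just before it. get_calibration takes no time and is no camera call; for the wrist camera it gives the pose at the moment of the call.
- close_job(): hands the job in; it is judged then, once.
The state is a dict: "time": time; "joint_positions": joint angles; "qd": joint speeds; "joint_torque": joint torques, N m; "position": TCP position; "tool_rot": TCP orientation; "ft_force": force on the tool from outside, world axes, zero at the start; "torque": the same for the moment, N m; "grip_width": opening from 0.0 (shut) to 1.0 (fully open); "grip_force": force on a finger pad.
Only numpy, scipy, OpenCV 4.12 (cv2) and the standard library are available. Lean on these libraries where they do the work, as an engineer would, in place of code of your own. Each camera call takes 0.05 s, during which the arm holds its last target. There are 200 camera calls.

TASK

Get the bag sealer ready for packing: first pick the block of packing board off its tray and put it in the rectangular steel pan, then turn the three captive bolts of its sloping cover clockwise all the way to their end stops, the upper bolt before the two lower ones. Leave the stack of waffles on the tray and the round bowl where they stand, and let go of everything at the end.

Things in the scene. Friction and masses are not known exactly. Their poses are not given: they have to be found in the camera images.
- scrap_center (a point): Centre of the loose scrap: a block of brown honeycomb packing board, 34 x 90 x 34 mm (its own x, y, z), 50 g, lying on the sealer's flat tray. The point is half-way up, 17 mm above the tray's top. x runs across the block (the 34 mm width to grip), y along its 90 mm length, z up.
- pan_floor (a point): Middle of the inner floor of the loose rectangular stainless pan (0.9 kg, 65 mm high), 5 mm above the table. Inside it is 244 mm along x by 144 mm along y; the rim flange measures 265 x 165 mm. It stands on the table beside the sealer, left or right; a round steel bowl (170 mm across, 85 mm high) stands on the other side.
- tray_mid (a point): Middle of the top of the fixed sealer's flat tray, 30 mm above the table; tray 124 mm along x, 280 along y, nearest the robot. x points away from the robot into the machine, y left, z up. 66 mm further along x the steel cover begins, 50 mm above the table, and slopes up along x at 30 degrees to 170 mm above the table. The machine is 280 mm wide.
- bolt_top_grip (a point): Grip point of the upper bolt, on its axis, square to the cover (leans 30 degrees from vertical, to the robot). A steel disc (42 mm wide, 6 high) carries a black fin 64 mm long, 14 thick, 40 high; the point lies 31 mm above the cover, 15 below the fin's top. z points out of the cover, y along the fin, x across its thickness (14 mm, to grip); x and y turn with the bolt.
- bolt_left_grip (a point): The same for the lower left bolt (seen from the robot; left is +y), 90 mm down the slope and 90 mm to the left of the upper one.
- bolt_right_grip (a point): The same for the lower right bolt, 90 mm down the slope and 90 mm to the right of the upper one.
- bolt_top (a joint): Angle of the upper bolt in rad: 0 when its fin lies level across the cover, growing as it turns clockwise (looking on to the cover), 1.571 (a quarter turn) at its hard end stop, where the fin points straight up the slope. Starts at 0.1 to 0.6, turns against a friction of 0.12 N m, stays where it is left.
- bolt_left (a joint): The same for the lower left bolt.
- bolt_right (a joint): The same for the lower right bolt.
- waffles: Loose stack of three small round waffles, 72 mm across and 39 mm high, standing on the left part of the tray; origin in the middle of its underside. It is to stay there.
- bowl: Loose round steel bowl, 170 mm across the rim, 85 mm high, beside the sealer; origin in the middle of its underside. It is to stay there.

How it is judged:
By the outcome, as a careful person would: the job done as asked, in the order asked, and still so for the second after the job is handed in, with the robot touching nothing.
It also fails if it takes over 72 s, if anything falls off the work surface, if the arm or the gripper's body presses on something with over 40 N, if the wrist force passes 120 N, or if a joint passes its speed limit or range.

## Working session

There is one attempt and no reset: what is moved stays moved. The work goes in short steps, Python scripts to look and compute and a shell command to move; the robot and the scene stay as the last step left them, time stands still between calls to the robot, and variables do not carry over. Pictures are saved under pics/ and viewed, at most 10 in all, crops included, and the job is handed in when it is done.

```bash
mkdir -p pics; ls
python3 - <<'E'
from bench import *
import cv2,numpy as np
for n in("scene","top"):
    cv2.imwrite(f"pics/{n}0.png",get_image(n)[:,:,::-1]); c=get_calibration(n); print(n,c)
s=get_state();print(s)
E
```

```text
pics
scene {'fovy': 43.48721835846412, 'cx': 310.40682134747874, 'cy': 232.94275731196032, 'R': array([[ 0.8718677 ,  0.4897402 ,  0.00111498],
       [ 0.36897473, -0.65537264, -0.65904807],
       [-0.32203161,  0.57501412, -0.75209999]]), 't': array([-0.49772413, -0.0943515 ,  1.29477796])}
top {'fovy': 49.040415197686585, 'cx': 321.50356316595844, 'cy': 237.9301222100157, 'R': array([[ 2.74072746e-03, -9.99910227e-01, -1.31158546e-02],
       [-9.81393071e-01, -1.71378877e-04, -1.92009405e-01],
       [ 1.91989920e-01,  1.33980543e-02, -9.81305438e-01]]), 't': array([0.03596494, 0.5788078 , 0.98162895])}
{'time': 0.1, 'joint_positions': array([ 1.34308577,  0.32179786, -0.07006448,  1.45152165,  0.02257402,
        1.37082778, -0.05687641]), 'qd': array([ 0.00026588, -0.0022929 , -0.00030236, -0.00285117,  0.00209635,
       -0.00016187, -0.00038858]), 'joint_torque': array([ 4.03115519e-05, -4.92568481e+01, -4.05816240e-01, -3.13397670e+01,
       -6.42352039e-02,  3.94552073e-02,  8.85297936e-05]), 'position': array([ 0.15548092, -0.63062228,  0.22155466]), 'tool_rot': array([-3.11692122e+00, -3.78741001e-01,  4.49200748e-04]), 'ft_force': array([ 0.37568214, -0.54172718,  0.02592434]), 'torque': array([ 0.07274449, -0.02992442,  0.01772301]), 'grip_force': 0.0, 'grip_width': 0.9967675460471629}
```

View pics/top0.png

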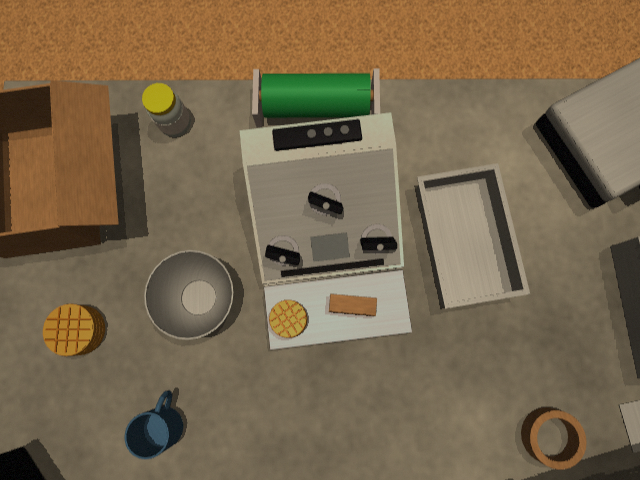

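View pics/scene0.png

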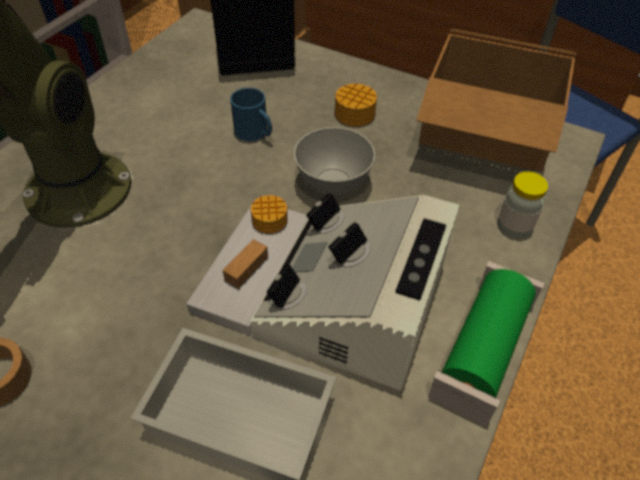

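The top view shows the pan on the right with its centre near (472,237), the bowl on the left at (190,295), and the tray corners near (271,349), (411,332) and (403,268). The block is at (353,305), the waffles at (289,319), and the bolts near (325,205), (283,255) and (378,243). I'll enlarge the machine next.

Run:
```python
import cv2
a=cv2.imread("pics/top0.png");b=cv2.imread("pics/scene0.png")
cv2.imwrite("pics/c1.png",cv2.resize(a[165:360,235:435],None,fx=4,fy=3,interpolation=cv2.INTER_CUBIC))
cv2.imwrite("pics/c2.png",cv2.resize(b[180:340,180:400],None,fx=3.5,fy=3.5,interpolation=cv2.INTER_CUBIC))
```

```text
(no output)
```

View pics/c1.png

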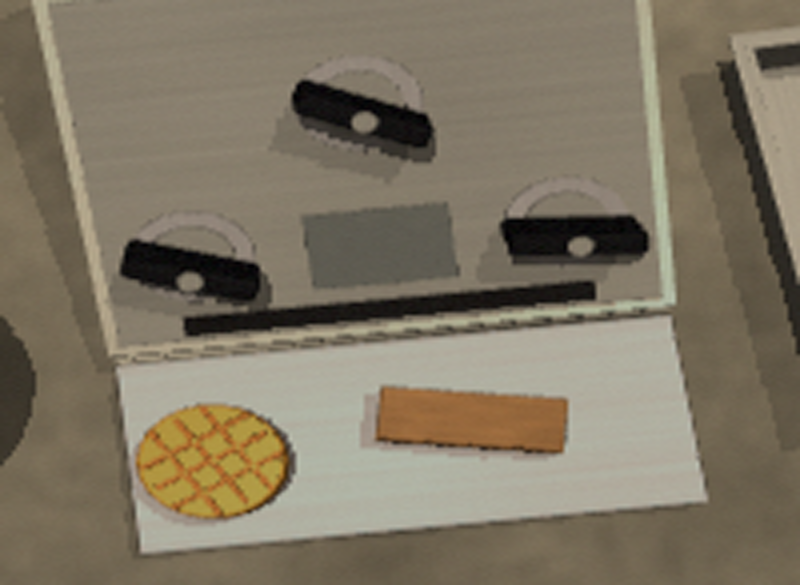

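View pics/c2.png

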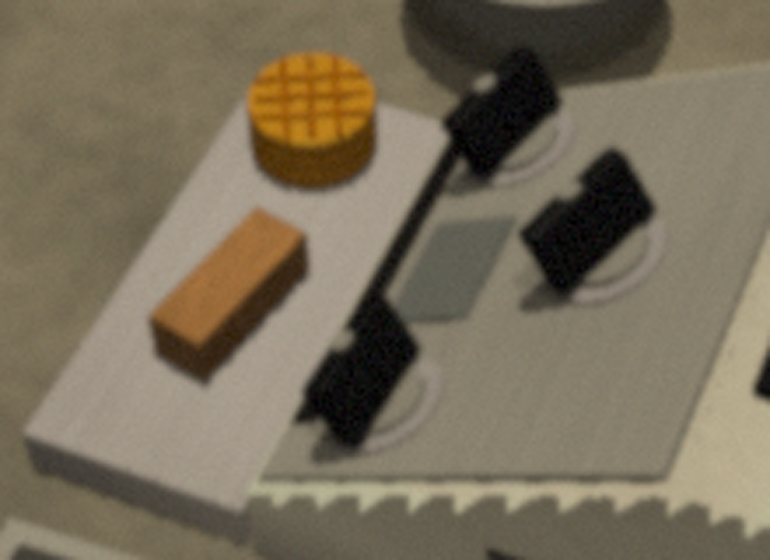

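The crops give these positions in original pixels:
- **Tray near corners:** (270.2,349.3) and (411.5,331.3).
- **Fin-top dots, top view:** (326.2,205.3), (282.5,258.7) and (380,247).
- **Fin-top dots, scene view:** (345.1,233.4), (318.6,203.4) and (277.7,276.6).
- **Block top corners (enlarged crop):** (380,387), (567,399), (564,452) and (377,440).

```bash
cat > h.py <<'E'
import numpy as np
from bench import *
from scipy.optimize import least_squares
def proj(n,X):
    c=get_calibration(n);f=240/np.tan(np.radians(c['fovy'])/2)
    p=np.asarray(X)@c['R'].T+c['t'];return np.c_[p[:,0]/p[:,2]*f+c['cx'],p[:,1]/p[:,2]*f+c['cy']]
def back(n,uv,z):
    c=get_calibration(n);f=240/np.tan(np.radians(c['fovy'])/2);uv=np.asarray(uv,float)
    d=np.c_[(uv-[c['cx'],c['cy']])/f,np.ones(len(uv))]@c['R'];o=-c['R'].T@c['t']
    return o+d*((z-o[2])/d[:,2])[:,None]
E
python3 - <<'E'
from h import *
C,S=np.cos(np.pi/6),.5
def pts(p,h=.046):
    x,y,a,u,v=p
    q=[[-.062,.14,.03],[-.062,-.14,.03]]
    for uu,vv in((u,v),(u-.09,v+.09),(u-.09,v-.09)):
        q.append([.066+uu*C-h*S,vv,.05+uu*S+h*C])
    q=np.array(q);R=np.array([[np.cos(a),-np.sin(a)],[np.sin(a),np.cos(a)]])
    q[:,:2]=q[:,:2]@R.T+[x,y];return q
T=np.array([[270.2,349.3],[411.5,331.3],[326.2,205.3],[282.5,258.7],[380,247]])
Sc=np.array([[188,304.3],[345.1,233.4],[318.6,203.4],[277.7,276.6]])
f=lambda p:np.r_[(proj('top',pts(p))-T).ravel(),(proj('scene',pts(p))[1:]-Sc).ravel()]
r=least_squares(f,[.55,0,0,.13,0]);print(r.x,r.fun.round(1))
print('grips\n',pts(r.x,.031)[2:].round(4),'\nfintops\n',pts(r.x)[2:].round(4))
cr=lambda P:np.array(P)/[4,3]+[235,165]
b=back('top',cr([[380,387],[567,399],[564,452],[377,440]]),.064);print('scrap',b.round(4),b.mean(0));d=b[1]-b[0]+b[2]-b[3];print(np.arctan2(-d[0],-d[1])*-1)
b=back('top',[[418,177],[498,166],[528,294],[445,308]],.065);print('pan',b.round(3),b.mean(0))
print(back('top',[[190,295]],.085),back('top',cr([[213,461]]),.069))
E
```

```text
[4.41781885e-01 6.81774020e-03 1.30320204e-01 1.53286934e-01
 2.63959016e-04] [-0.6  0.5  0.5 -0.1 -1.6  0.2 -0.9  0.1 -1.2 -0.7 -1.4 -0.8 -1.7  1.7
  0.2  1.3  1.2  1.6]
grips
 [[ 0.6234  0.0309  0.1535]
 [ 0.5345  0.11    0.1085]
 [ 0.5579 -0.0685  0.1085]] 
fintops
 [[ 0.616   0.0299  0.1665]
 [ 0.527   0.109   0.1215]
 [ 0.5504 -0.0694  0.1215]]
scrap [[ 0.4677  0.0201  0.064 ]
 [ 0.4602 -0.0693  0.064 ]
 [ 0.4267 -0.0673  0.064 ]
 [ 0.4341  0.0216  0.064 ]] [ 0.44718951 -0.0237195   0.064     ]
-0.08313705070092424
pan [[ 0.701 -0.156  0.065]
 [ 0.724 -0.316  0.065]
 [ 0.468 -0.357  0.065]
 [ 0.441 -0.198  0.065]] [ 0.58360141 -0.25682719  0.065     ]
[[0.46356886 0.2838422  0.085     ]] [[0.42053233 0.09917056 0.069     ]]
```

```bash
python3 -m crank '[[0.75,1,0.75,0,0.13],[0.75,1,0.75,0,0.13],[0.75,1,0.75,0,0.13],[0.75,1,0.75,0,0.13],[0.75,1,0.75,0,0.13]]' 25
python3 -m crank '[[0.75,0.42,1,0,0.068],[0.75,0.42,1,0,0.068],[0.75,0.42,1,0,0.068],[0.75,0.42,1,0,0.068],[0.75,0.42,1,0,0.068]]'
python3 -m crank '[[0.75,0,1,0,0],[0.75,0,1,0,0],[0.75,0,1,0,0],[0.75,0,1,0,0]]'
python3 -m crank '[[0.75,0,0.425,-0.5,0],[0.75,0,0.425,-0.5,0],[0.75,0,0.425,-0.5,0],[0.75,0,0.425,-0.5,0]]'
```

```text
time: 0.72
position: [0.3619, -0.4755, 0.2225]
tool_rot: [-2.699, -1.605, -0.006]
ft_force: [-1.2, -1.6, 1.2]
grip_width: 0.75
grip_force: 0.0
time: 1.35
position: [0.4407, -0.2783, 0.2226]
tool_rot: [-2.308, -2.132, -0.0]
ft_force: [1.2, 0.1, 0.1]
grip_width: 0.752
grip_force: 0.0
time: 1.85
position: [0.4396, -0.0785, 0.2228]
tool_rot: [2.308, 2.13, -0.0]
ft_force: [0.5, -0.6, 0.7]
grip_width: 0.751
grip_force: 0.0
time: 2.35
position: [0.4399, 0.0022, 0.1225]
tool_rot: [-2.315, -2.123, 0.001]
ft_force: [0.1, -0.5, -0.1]
grip_width: 0.744
grip_force: 0.0
```

```bash
python3 -m crank '[[0.75,0,0,-0.21,0],[0.75,0,0,-0.41,0],[0.75,0,0,-0.41,0],[0.75,0,0,-0.41,0]]'
python3 -m crank '[[0,0,0,-0.41,0],[0,0,0,0,0]]' --help 2>&1 | head -3; python3 -c "
from h import *;import cv2;s=get_state();print(s['time'],s['position'],s['ft_force']);cv2.imwrite('pics/t1.png',get_image('wrist')[:,:,::-1])"
```

```text
time: 2.85
position: [0.4414, 0.0028, 0.0423]
tool_rot: [2.314, 2.121, 0.003]
ft_force: [1.0, 0.1, -0.4]
grip_width: 0.751
grip_force: 0.0
invalid input: not JSON, or not a number
2.85 [0.44138712 0.00276402 0.04233733] [ 0.95638568  0.10377213 -0.43538889]
```

View pics/t1.png

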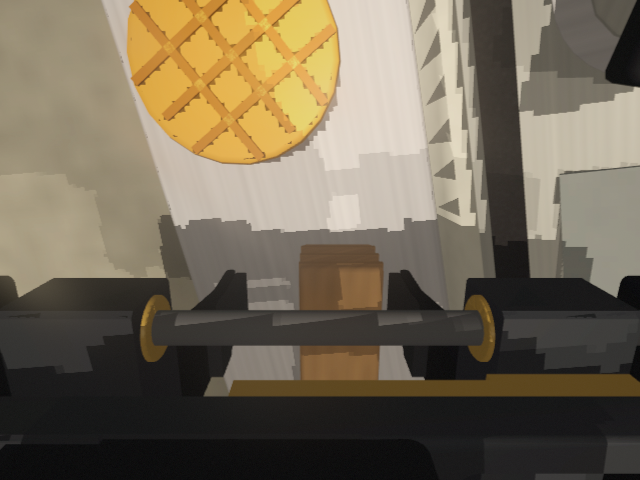

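The fingers straddle the block, which spans columns 300–380 between fingers at about 245 and 390. It sits nearer the cover-side finger, as planned, so I'll close and lift.

```bash
python3 -m crank '[[0,0,0,0,0],[0,0,0,0,0],[0,0,0,0,0],[0,0,0,0,0],[0,0,0,0,0]]' 25
python3 -m crank '[[0,0,0,0,0],[0,0,0,0,0],[0,0,0,0.1,0],[0,0,0,0.25,0],[0,0,0,0.4,0]]'
python3 -m crank '[[0,0,0,0.35,0],[0,0,0,0.35,0],[0,0,0,0.35,0]]'
```

```text
time: 3.52
position: [0.44, 0.0039, 0.0409]
tool_rot: [2.313, 2.125, 0.001]
ft_force: [-0.8, -0.1, 2.9]
grip_width: 0.398
grip_force: 24.0
time: 4.15
position: [0.4384, 0.004, 0.1205]
tool_rot: [-2.312, -2.124, 0.002]
ft_force: [0.9, -0.5, -0.9]
grip_width: 0.403
grip_force: 24.0
time: 4.53
position: [0.4392, 0.0037, 0.1901]
tool_rot: [2.314, 2.125, -0.001]
ft_force: [-1.0, -1.1, -1.0]
grip_width: 0.4
grip_force: 24.0
```

```bash
python3 -m crank '[[0,0.15,-0.3,0,0.01],[0,0.35,-0.6,0,0.02],[0,0.52,-0.85,0,0.038],[0,0.62,-1,0,0.038],[0,0.70,-1,0,0.038]]'
python3 -m crank '[[0,0,-0.17,-0.2,0],[0,0,-0.17,-0.45,0],[0,0,-0.17,-0.7,0],[0,0,-0.17,-0.7,0]]'
python3 -m crank '[[0,0,0,-0.08,0],[0,0,0,-0.135,0],[0,0,0,-0.135,0],[0,0,0,-0.135,0]]'; python3 -c "
from h import *;import cv2;a=get_image('top')[120:340,380:560];cv2.imwrite('pics/t2.png',cv2.resize(a[:,:,::-1],None,fx=2.5,fy=2.5))"
```

```text
time: 5.15
position: [0.5783, -0.2007, 0.1862]
tool_rot: [-2.048, -2.375, 0.004]
ft_force: [0.3, 0.5, -0.5]
grip_width: 0.4
grip_force: 24.0
time: 5.65
position: [0.5743, -0.2279, 0.0438]
tool_rot: [-2.034, -2.377, 0.005]
ft_force: [0.3, -0.4, -0.2]
grip_width: 0.399
grip_force: 24.0
time: 6.15
position: [0.5803, -0.2303, 0.0245]
tool_rot: [2.043, 2.384, 0.001]
ft_force: [-0.4, -0.3, -0.4]
grip_width: 0.4
grip_force: 24.0
```

View pics/t2.png

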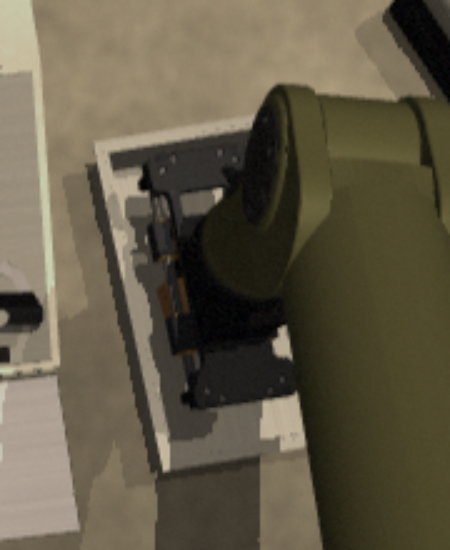

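The gripper is well inside the pan, with its body clear of the rim, and the block is between the fingers. I'll lower slightly, release and lift.

```bash
python3 -m crank '[[0,0,0,-0.03,0],[0,0,0,-0.03,0],[0.7,0,0,-0.03,0],[0.7,0,0,-0.03,0],[0.7,0,0,-0.03,0]]'
python3 -m crank '[[0.7,0,0,0.1,0],[0.7,0,0,0.35,0],[0.7,0,0,0.7,0],[0.7,0,0,1,0],[0.7,0,0,1,0]]'
cat >> h.py <<'E'
C,S=np.cos(np.pi/6),.5
a=.1303;Rm=np.array([[np.cos(a),-np.sin(a)],[np.sin(a),np.cos(a)]])
B={'top':(.1533,0),'left':(.0633,.09),'right':(.0633,-.09)}
def path(b,ths,r=.027,gap=0,zr=.020,hx=.0095,hy=.015):
    u,v=B[b];base=np.array([.066+u*C,v]);out=[]
    for t in ths:
        d=np.array([C*np.sin(t),np.cos(t)]);n=np.array([-C*np.cos(t),np.sin(t)])
        c=base+[-.023,0]+r*d+(.007+gap)*n+[-hx,hy]
        out.append(np.r_[Rm@c+[.4418,.0068],.05+u*S+zr])
    return np.array(out)
E
python3 - <<'E'
from h import *
for b,t0 in(('top',.55),('left',.44),('right',.15)):
    s=path(b,[t0],gap=.012)[0];w=path(b,np.r_[np.arange(t0,1.57,.2),1.571,1.72])
    print(b,s.round(4));print(((w-s)/.2).round(3)[:,:2].tolist())
E
```

```text
time: 6.82
position: [0.5798, -0.2302, 0.0178]
tool_rot: [2.044, 2.385, 0.0]
ft_force: [0.6, 0.4, -0.1]
grip_width: 0.645
grip_force: 0.0
time: 7.45
position: [0.583, -0.2304, 0.2255]
tool_rot: [2.036, 2.377, 0.005]
ft_force: [1.1, 0.8, -0.1]
grip_width: 0.7
grip_force: 0.0
top [0.5986 0.0757 0.1466]
[[0.048, -0.025], [0.071, -0.033], [0.093, -0.046], [0.113, -0.064], [0.129, -0.085], [0.141, -0.11], [0.142, -0.112], [0.148, -0.132]]
left [0.5066 0.154  0.1016]
[[0.05, -0.019], [0.074, -0.024], [0.097, -0.034], [0.118, -0.049], [0.135, -0.069], [0.15, -0.092], [0.157, -0.108], [0.163, -0.128]]
right [ 0.5226 -0.0285  0.1016]
[[0.052, -0.002], [0.076, 0.001], [0.1, -0.001], [0.124, -0.009], [0.145, -0.022], [0.165, -0.04], [0.181, -0.061], [0.193, -0.086], [0.194, -0.088], [0.2, -0.108]]
```

```bash
python3 -m crank '[[0,0.05,0.76,0,0.13],[0,0.05,0.76,0,0.13],[0,0.05,0.76,0,0.13],[0,0.05,0.76,0,0.13],[0,0.05,0.76,0,0.13]]'
python3 -m crank '[[0,0.045,0.77,0,0.116],[0,0.045,0.77,0,0.116],[0,0.045,0.77,0,0.116],[0,0.045,0.77,0,0.116],[0,0.045,0.77,0,0.116]]'; python3 -c "
from h import *;import cv2;s=get_state();print(s['time'],s['position'],s['tool_rot'],s['joint_positions']);a=get_image('top')[120:350,230:550];b=get_image('scene')[180:410,140:460];cv2.imwrite('pics/t3.png',cv2.resize(np.vstack([a,b])[:,:,::-1],None,fx=1.3,fy=1.3))"
```

```text
time: 8.07
position: [0.5893, -0.0773, 0.2178]
tool_rot: [-0.921, -3.003, 0.0]
ft_force: [-0.8, -0.5, 0.3]
grip_width: 0.218
grip_force: 0.0
time: 8.7
position: [0.5983, 0.0762, 0.2176]
tool_rot: [0.201, -3.135, -0.0]
ft_force: [-0.2, 0.6, -0.3]
grip_width: 0.008
grip_force: 0.0
8.7 [0.59831436 0.07621343 0.21761063] [ 2.00673963e-01 -3.13477858e+00 -1.56571154e-04] [ 0.63971302  0.39037577 -1.02927474  1.55335673  0.33766303  1.39016144
  1.28113357]
```

View pics/t3.png

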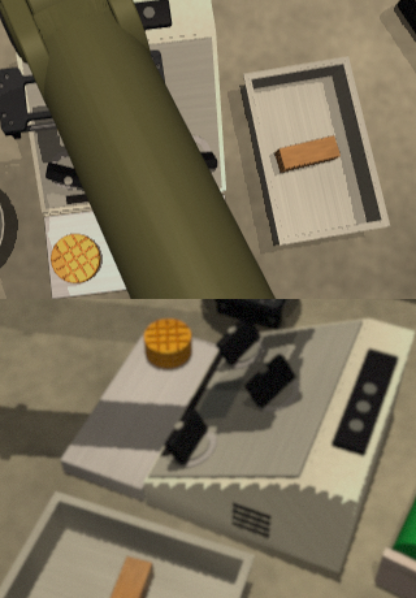

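The block lies in the middle of the pan, at (308,153) in the composite, and the waffles are undisturbed. Next is the upper bolt.

```bash
python3 -m crank '[[0,0,0,-0.15,0],[0,0,0,-0.3,0],[0,0,0,-0.355,0],[0,0,0,-0.355,0]]'
python3 -m crank '[[0,0.025,-0.012,0,0],[0,0.048,-0.025,0,0],[0,0.06,-0.029,0,0],[0,0.071,-0.033,0,0],[0,0.071,-0.033,0,0]]'; python3 -c "
from h import *;import cv2;a=get_image('top')[120:300,230:430];b=get_image('scene')[160:340,250:450];cv2.imwrite('pics/t4.png',cv2.resize(np.hstack([a,b])[:,:,::-1],None,fx=2,fy=2))"
```

```text
time: 9.3
position: [0.5984, 0.0754, 0.1464]
tool_rot: [0.199, -3.134, -0.0]
ft_force: [-0.3, -0.4, -0.3]
grip_width: 0.003
grip_force: 0.0
time: 9.93
position: [0.6127, 0.0701, 0.1467]
tool_rot: [0.203, -3.135, -0.002]
ft_force: [-1.4, 1.4, 0.7]
grip_width: 0.005
grip_force: 0.9
```

View pics/t4.png

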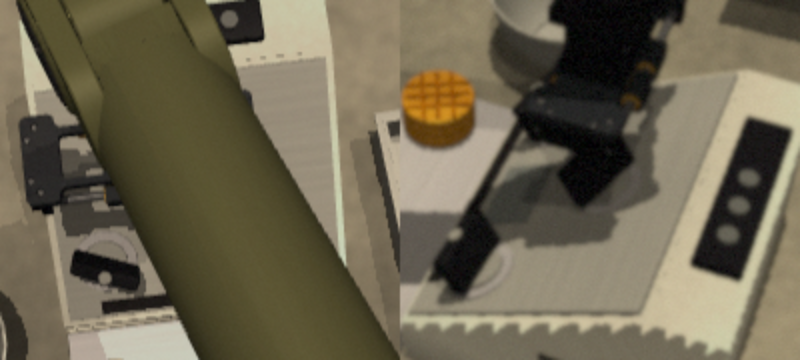

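The gripper is behind the left end of the upper fin and nothing else is in contact, so I'll continue the arc.

```bash
python3 -m crank '[[0,0.011,-0.006,0,0],[0,0.022,-0.013,0,0],[0,0.032,-0.022,0,0],[0,0.042,-0.031,0,0],[0,0.042,-0.031,0,0]]'
python3 -m crank '[[0,0.008,-0.01,0,0],[0,0.016,-0.021,0,0],[0,0.022,-0.034,0,0],[0,0.028,-0.046,0,0],[0,0.028,-0.046,0,0]]'
python3 -m crank '[[0,0.003,-0.01,0,0],[0,0.006,-0.02,0,0],[0,0.006,-0.02,0,0]]'
```

```text
time: 10.65
position: [0.6206, 0.0678, 0.1484]
tool_rot: [-0.208, 3.134, 0.008]
ft_force: [-4.6, 7.2, 9.0]
grip_width: 0.008
grip_force: 5.5
time: 11.28
position: [0.6296, 0.061, 0.1508]
tool_rot: [-0.209, 3.125, 0.012]
ft_force: [0.4, 11.2, 11.3]
grip_width: 0.005
grip_force: 6.3
time: 11.65
position: [0.6317, 0.0555, 0.1505]
tool_rot: [-0.208, 3.124, 0.01]
ft_force: [2.7, 8.7, 6.8]
grip_width: 0.004
grip_force: 4.7
```

```bash
for i in 1 2 3; do python3 -m crank '[[0,0.002,-0.01,0,0],[0,0.003,-0.02,0,0],[0,0.003,-0.02,0,0]]'; done
```

```text
time: 12.02
position: [0.6314, 0.0495, 0.1492]
tool_rot: [-0.205, 3.127, 0.007]
ft_force: [2.5, 6.1, 6.7]
grip_width: 0.004
grip_force: 3.7
time: 12.4
position: [0.6315, 0.0492, 0.1494]
tool_rot: [-0.21, 3.126, 0.014]
ft_force: [2.8, 11.9, 5.5]
grip_width: 0.004
grip_force: 6.3
time: 12.78
position: [0.6315, 0.049, 0.1495]
tool_rot: [-0.215, 3.126, 0.021]
ft_force: [1.8, 16.9, 5.5]
grip_width: 0.005
grip_force: 8.9
```

The tip stayed at y = 0.049 m while the force rose to 17 N, so the bolt is at its end stop. I'll back off and go to the left bolt.

```bash
python3 -m crank '[[0,0,0.08,0,0],[0,0,0.14,0,0],[0,0,0.14,0.1,0],[0,0,0.14,0.25,0],[0,0,0.14,0.355,0]]'
python3 -m crank '[[0,-0.2,0.15,0,0],[0,-0.4,0.3,0,0],[0,-0.615,0.443,0,0],[0,-0.615,0.443,0,0],[0,-0.615,0.443,0,0]]'
python3 -c "
from h import *;import cv2;s=get_state();print(s['time'],s['position'],s['joint_positions']);a=get_image('top')[120:300,230:430];b=get_image('scene')[160:340,250:450];cv2.imwrite('pics/t5.png',cv2.resize(np.hstack([a,b])[:,:,::-1],None,fx=2,fy=2))"
```

```text
time: 13.4
position: [0.6306, 0.0648, 0.22]
tool_rot: [-0.199, 3.133, -0.001]
ft_force: [0.8, -0.9, -0.2]
grip_width: 0.012
grip_force: 0.0
time: 14.02
position: [0.5076, 0.1533, 0.2184]
tool_rot: [-0.2, 3.134, -0.003]
ft_force: [0.7, -1.1, 0.2]
grip_width: 0.005
grip_force: 0.0
14.025 [0.50764907 0.15334404 0.21836673] [ 0.68059824  0.19661038 -1.13153378  1.72489604  0.18503549  1.33514601
  1.21141507]
```

View pics/t5.png

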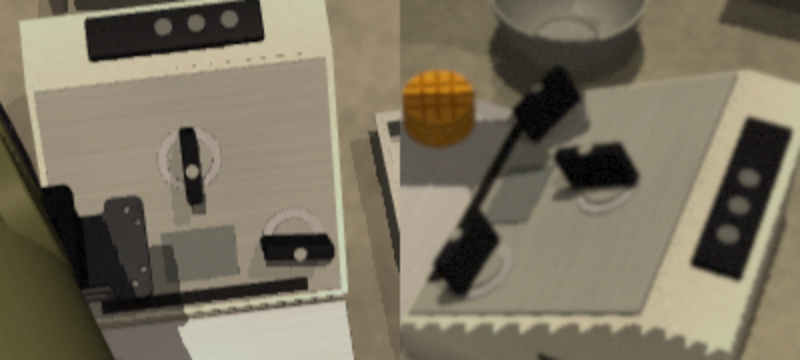

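The upper fin now points straight up the slope, from (196,200) to (186,130). Next is the left bolt.

```bash
python3 -m crank '[[0,0,0,-0.2,0],[0,0,0,-0.4,0],[0,0,0,-0.58,0],[0,0,0,-0.58,0]]'
python3 -m crank '[[0,0.025,-0.01,0,0],[0,0.05,-0.019,0,0],[0,0.062,-0.022,0,0],[0,0.074,-0.024,0,0],[0,0.085,-0.029,0,0]]'
python3 -m crank '[[0,0.012,-0.005,0,0],[0,0.023,-0.012,0,0],[0,0.033,-0.02,0,0],[0,0.042,-0.03,0,0],[0,0.05,-0.04,0,0]]'
python3 -m crank '[[0,0.008,-0.011,0,0],[0,0.015,-0.023,0,0],[0,0.022,-0.039,0,0],[0,0.025,-0.049,0,0],[0,0.028,-0.059,0,0]]'
for i in 1 2; do python3 -m crank '[[0,0.002,-0.01,0,0],[0,0.003,-0.02,0,0],[0,0.003,-0.02,0,0]]'; done
```

```text
time: 14.62
position: [0.5054, 0.1532, 0.0991]
tool_rot: [0.2, -3.129, -0.001]
ft_force: [0.1, -0.4, 0.8]
grip_width: 0.006
grip_force: 0.0
time: 15.25
position: [0.5232, 0.1499, 0.1019]
tool_rot: [0.203, -3.134, -0.002]
ft_force: [-3.9, 3.5, 2.5]
grip_width: 0.002
grip_force: 2.1
time: 15.88
position: [0.5327, 0.148, 0.1039]
tool_rot: [-0.21, 3.134, 0.013]
ft_force: [-7.8, 11.7, 15.2]
grip_width: 0.004
grip_force: 8.1
time: 16.5
position: [0.5442, 0.1394, 0.1078]
tool_rot: [-0.211, 3.12, 0.02]
ft_force: [1.7, 15.5, 19.7]
grip_width: 0.004
grip_force: 12.4
time: 16.88
position: [0.5434, 0.1292, 0.1046]
tool_rot: [-0.206, 3.126, 0.008]
ft_force: [3.2, 7.6, 7.7]
grip_width: 0.012
grip_force: 4.2
time: 17.25
position: [0.5434, 0.1289, 0.1048]
tool_rot: [-0.21, 3.125, 0.016]
ft_force: [1.7, 14.2, 6.7]
grip_width: 0.006
grip_force: 7.2
```

```bash
python3 -m crank '[[0,0.002,-0.01,0,0],[0,0.003,-0.02,0,0],[0,0.003,-0.02,0,0]]'
python3 -m crank '[[0,0,0.08,0,0],[0,0,0.14,0,0],[0,0,0.14,0.2,0],[0,0,0.14,0.4,0],[0,0,0.14,0.58,0]]'
python3 -m crank '[[0,0,-0.2,0,0],[0,-0.05,-0.45,0,0],[0,-0.092,-0.7,0,0],[0,-0.092,-0.865,0,0],[0,-0.092,-0.865,0,0]]'
python3 -m crank '[[0,0,0,-0.2,0],[0,0,0,-0.4,0],[0,0,0,-0.58,0],[0,0,0,-0.58,0]]'
```

```text
time: 17.62
position: [0.5434, 0.1287, 0.1049]
tool_rot: [-0.214, 3.124, 0.024]
ft_force: [2.2, 19.9, 5.2]
grip_width: 0.004
grip_force: 10.1
time: 18.25
position: [0.5413, 0.144, 0.2185]
tool_rot: [0.2, -3.135, 0.002]
ft_force: [1.4, 0.1, -0.6]
grip_width: 0.009
grip_force: 0.0
time: 18.88
position: [0.5223, -0.033, 0.217]
tool_rot: [0.19, -3.134, 0.003]
ft_force: [0.5, 0.2, 0.2]
grip_width: 0.008
grip_force: 0.0
time: 19.38
position: [0.5204, -0.027, 0.0992]
tool_rot: [0.204, -3.129, -0.003]
ft_force: [0.0, 0.5, 0.2]
grip_width: 0.006
grip_force: 0.0
```

```bash
python3 -m crank '[[0,0.03,-0.001,0,0],[0,0.052,-0.002,0,0],[0,0.064,0,0,0],[0,0.076,0.001,0,0],[0,0.088,0,0,0]]'
python3 -m crank '[[0,0.012,-0.001,0,0],[0,0.024,-0.004,0,0],[0,0.036,-0.009,0,0],[0,0.047,-0.015,0,0],[0,0.057,-0.022,0,0]]'
python3 -m crank '[[0,0.01,-0.009,0,0],[0,0.02,-0.018,0,0],[0,0.028,-0.029,0,0],[0,0.036,-0.039,0,0],[0,0.041,-0.05,0,0]]'
python3 -m crank '[[0,0.004,-0.01,0,0],[0,0.008,-0.02,0,0],[0,0.01,-0.03,0,0],[0,0.012,-0.04,0,0],[0,0.012,-0.04,0,0]]'
for i in 1 2 3; do python3 -m crank '[[0,0.002,-0.01,0,0],[0,0.003,-0.02,0,0],[0,0.003,-0.02,0,0]]'; done
```

```text
time: 20.0
position: [0.5406, -0.0281, 0.1018]
tool_rot: [-0.202, 3.135, -0.0]
ft_force: [0.4, -1.6, -1.0]
grip_width: 0.005
grip_force: 0.0
time: 20.62
position: [0.5493, -0.0283, 0.1013]
tool_rot: [0.205, -3.13, -0.008]
ft_force: [-9.2, 9.7, 7.2]
grip_width: 0.003
grip_force: 5.8
time: 21.25
position: [0.5569, -0.0283, 0.1037]
tool_rot: [0.215, -3.128, -0.025]
ft_force: [-16.7, 25.2, 22.8]
grip_width: 0.006
grip_force: 15.2
time: 21.88
position: [0.5652, -0.0304, 0.1077]
tool_rot: [-0.221, 3.126, 0.033]
ft_force: [-7.7, 30.9, 31.4]
grip_width: 0.005
grip_force: 18.2
time: 22.25
position: [0.5715, -0.0343, 0.1104]
tool_rot: [-0.222, 3.113, 0.031]
ft_force: [2.0, 30.7, 28.0]
grip_width: 0.007
grip_force: 16.2
time: 22.62
position: [0.5704, -0.0497, 0.1066]
tool_rot: [-0.212, 3.119, 0.013]
ft_force: [5.3, 15.1, 13.3]
grip_width: 0.004
grip_force: 8.2
time: 23.0
position: [0.5704, -0.0499, 0.1066]
tool_rot: [-0.215, 3.119, 0.02]
ft_force: [3.0, 20.2, 15.2]
grip_width: 0.002
grip_force: 11.5
```

```bash
python3 -m crank '[[0,0.002,-0.01,0,0],[0,0.003,-0.02,0,0],[0,0.003,-0.02,0,0]]'
python3 -m crank '[[0,0,0.08,0,0],[0,0,0.14,0,0],[0,0,0.14,0.2,0],[0,0,0.14,0.4,0],[0,0,0.14,0.65,0]]'
python3 -m crank '[[0,0,-0.3,0,0],[0,-0.1,-0.6,0.1,0],[0,-0.2,-0.9,0.1,0],[0,-0.2,-1,0.1,0],[0,-0.2,-1,0.1,0]]'
python3 -m crank '[[0.5,-0.1,-0.3,0,0],[0.5,-0.3,-0.6,0,0],[0.5,-0.4,-0.9,0,0],[0.5,-0.4,-0.9,0,0],[0.5,-0.4,-0.9,0,0]]'
python3 -c "
from h import *;import cv2;s=get_state();print(s['time'],s['position'],s['ft_force']);a=get_image('top')[120:360,230:530];b=get_image('scene')[150:390,150:450];cv2.imwrite('pics/t6.png',cv2.resize(np.vstack([a,b])[:,:,::-1],None,fx=1.25*2/2,fy=1.25))
cv2.imwrite('pics/t6.png',cv2.resize(np.hstack([a[:,:235],b[:,:]])[:,:,::-1],None,fx=1.48,fy=1.48))"
```

```text
time: 23.38
position: [0.5704, -0.0501, 0.1066]
tool_rot: [-0.219, 3.12, 0.027]
ft_force: [1.9, 27.3, 16.3]
grip_width: 0.0
grip_force: 14.6
time: 24.0
position: [0.5638, -0.0402, 0.2316]
tool_rot: [0.199, -3.133, 0.001]
ft_force: [1.2, 0.3, -0.1]
grip_width: 0.005
grip_force: 0.0
time: 24.62
position: [0.5237, -0.2414, 0.2506]
tool_rot: [0.193, -3.134, -0.001]
ft_force: [0.5, 0.4, -0.1]
grip_width: 0.008
grip_force: 0.0
time: 25.25
position: [0.4458, -0.417, 0.2511]
tool_rot: [-0.204, 3.134, 0.003]
ft_force: [-0.2, -0.2, -0.1]
grip_width: 0.457
grip_force: 0.0
25.25 [ 0.44584289 -0.41696376  0.2511268 ] [-0.18387264 -0.20887287 -0.14401845]
```

View pics/t6.png

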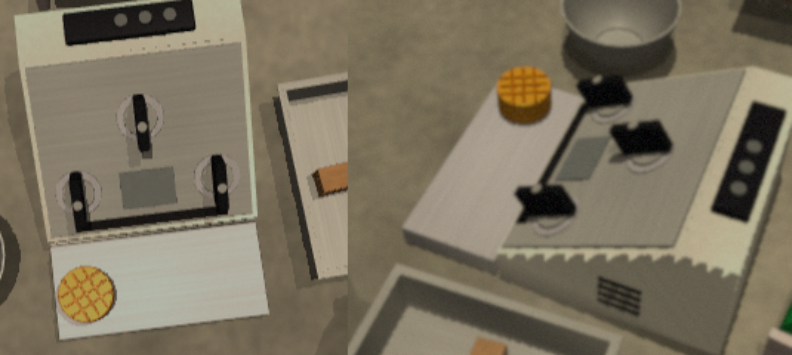

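All three fins, at (140,122), (77,200) and (219,184), lie parallel and point up the slope. The block is in the pan, the waffles and bowl have not moved, and the robot touches nothing.

```bash
python3 -c "
from bench import *;print(close_job())"
```

```text
the job is handed in; nothing more can be done
None
```

The block is in the pan, all three bolts are turned to their end stops (upper one first), the waffles and bowl stand where they were, and the job was handed in at about 25 s with the robot touching nothing.

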